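Shim the articulator's front table and hold the bite closed

TASK

Stack the amber spacer plates squarely, one on another, on the small steel front table of the blue dental articulator until its sprung upper frame, when swung shut, comes to bear with its steel pin on the stack instead of running down to its own stop; use no more plates than that takes. Finish while pressing the frame down, so that the pin keeps the stack clamped: the program ends holding it shut. Leave the bottle, the cup and the spectacle case undisturbed.

Things in the scene. Friction and masses are not known exactly. Their poses are not given: they have to be found in the camera images.
- artic: blue dental articulator, fixed to the desk: base 200 mm (its x) by 90 mm (its y) and 12 mm thick, with a plaster lower cast on it (52 mm wide, up to 80 mm high, from 15 mm on the table side of the base's centre to 51 mm on the hinge side). Origin at the centre of the underside on the desk. Its -x end carries the front table (60 mm from the origin), its +x end two 97 mm high posts with the hinge
- hinge (a point): middle of the hinge axis of the upper frame, 75 mm along the articulator's +x from its origin and 85 mm above the desk; the axis is the articulator's y
- frame (a joint): hinge angle of the blue upper frame in rad: 0 = shut, level, on its own hard stop; 1.55 = standing upright, open, where a spring holds it. It springs back open whenever it is let go: pressing the pad down against the spring takes about 3 N. Pushed from behind at the top, it swings over the front table
- pin_tip (a point): rounded lower end (12 mm across) of the steel pin under the frame's free end, 135 mm from the hinge axis. With the frame level (joint 0) it is exactly at hinge height, 85 mm above the desk, over the middle of the front table
- press_pad (a point): centre of the red 36 mm square pad on the frame's outer face, straight above the pin: 135 mm along the frame from the hinge axis and 41 mm outward (up when level, facing away from the front table when open). The flat blue bar, 46 mm wide and 10 mm thick, ends 30 mm beyond the pad centre; place to push it down with shut fingers
- rest: small steel front table, 36 x 36 mm, on a post, fixed; its height differs from one day to the next (57 to 73 mm above the desk). Origin at the middle of its top face, z up, x and y parallel to its edges. The gap to be shimmed is hinge height minus this height
- plate0: loose square amber spacer plate, 40 x 40 x 10 mm, 45 g, starts flat on the desk; origin at the centre of its underside, z up, x and y parallel to its edges. All four are alike
- plate1: loose square amber spacer plate, 40 x 40 x 10 mm, 45 g, starts flat on the desk; origin at the centre of its underside, z up, x and y parallel to its edges. All four are alike
- plate2: loose square amber spacer plate, 40 x 40 x 10 mm, 45 g, starts flat on the desk; origin at the centre of its underside, z up, x and y parallel to its edges. All four are alike
- plate3: loose square amber spacer plate, 40 x 40 x 10 mm, 45 g, starts flat on the desk; origin at the centre of its underside, z up, x and y parallel to its edges. All four are alike
- bottle: clear water bottle with blue cap, 64 mm across, 200 mm tall, bystander; origin at the centre of its underside
- cup: small yellow cup, 60 mm across, 55 mm tall, bystander; origin at the centre of its underside
- case: grey spectacle case, 65 x 150 x 40 mm, bystander; origin at the centre of its underside, long side along its y
There are look-alikes about, which are no part of the job. Of the things like the artic, leave any that is yellow; of the rest the larger one is meant.

How it is judged:
On the way:
1. a first spacer plate lies on the front table, let go, with the frame open (value of joint frame above 1 rad and ((horizontal distance between plate0 and rest below 0.012 m and contact force between plate0 and rest above 0.1 N and contact force between the fingers and plate0 below 0.05 N) or (horizontal distance between plate1 and rest below 0.012 m and contact force between plate1 and rest above 0.1 N and contact force between the fingers and plate1 below 0.05 N) or (horizontal distance between plate2 and rest below 0.012 m and contact force between plate2 and rest above 0.1 N and contact force between the fingers and plate2 below 0.05 N) or (horizontal distance between plate3 and rest below 0.012 m and contact force between plate3 and rest above 0.1 N and contact force between the fingers and plate3 below 0.05 N))), for 0.2 s.
At the end, for the whole second after the job is handed in: through the last second the robot presses on the frame (over 2 N), which is under 0.10 rad from shut; its pin bears on a flat plate and the table carries the stack (each over 2 N); plates on the table lie within 12 mm of its centre, the others over 60 mm off; fingers touch no plate (value of joint frame below 0.1 rad and ((horizontal distance between plate0 and rest below 0.012 m and angle between plate0's own z axis and vertical below 0.08 rad and contact force between frame and plate0 above 2 N) or (horizontal distance between plate1 and rest below 0.012 m and angle between plate1's own z axis and vertical below 0.08 rad and contact force between frame and plate1 above 2 N) or (horizontal distance between plate2 and rest below 0.012 m and angle between plate2's own z axis and vertical below 0.08 rad and contact force between frame and plate2 above 2 N) or (horizontal distance between plate3 and rest below 0.012 m and angle between plate3's own z axis and vertical below 0.08 rad and contact force between frame and plate3 above 2 N)) and ((horizontal distance between plate0 and rest below 0.012 m and angle between plate0's own z axis and vertical below 0.08 rad and contact force between rest and plate0 above 2 N) or (horizontal distance between plate1 and rest below 0.012 m and angle between plate1's own z axis and vertical below 0.08 rad and contact force between rest and plate1 above 2 N) or (horizontal distance between plate2 and rest below 0.012 m and angle between plate2's own z axis and vertical below 0.08 rad and contact force between rest and plate2 above 2 N) or (horizontal distance between plate3 and rest below 0.012 m and angle between plate3's own z axis and vertical below 0.08 rad and contact force between rest and plate3 above 2 N)) and (horizontal distance between plate0 and rest below 0.012 m or horizontal distance between plate0 and rest above 0.06 m) and (horizontal distance between plate1 and rest below 0.012 m or horizontal distance between plate1 and rest above 0.06 m) and (horizontal distance between plate2 and rest below 0.012 m or horizontal distance between plate2 and rest above 0.06 m) and (horizontal distance between plate3 and rest below 0.012 m or horizontal distance between plate3 and rest above 0.06 m) and contact force between the fingers and plate0 below 0.05 N and contact force between the fingers and plate1 below 0.05 N and contact force between the fingers and plate2 below 0.05 N and contact force between the fingers and plate3 below 0.05 N and contact force between any of the fingers, the arm and frame above 2 N); the arm keeps its last pose, push and grip.
It fails at once if a bystander was shoved more than 30 mm or knocked over (distance of any of bottle, cup, case from where it was at the start of the episode above 0.03 m or angle between any of bottle, cup, case's own z axis and vertical above 0.5 rad).
It also fails if it takes over 72 s, if anything falls off the work surface, if the arm or the gripper's body presses on something with over 40 N, if the wrist force passes 120 N, or if a joint passes its speed limit or range.

ROBOT

A 6-joint arm with a two-finger parallel gripper is mounted at the origin on the work surface. World frame = base frame: x ahead of the robot, y to its left, z up, the work surface at z = 0. Lengths are in m, angles in rad, forces in N, time in s.
With the tool pointing down it reaches from about 0.35 to 0.975 m from the base axis. Payload 4.9 kg.
Tool frame: the origin (TCP) lies midway between the tips of the shut fingers; the grasp point (between the pads) lies 19 mm behind it; z points along the fingers, y is the direction in which the jaws open and shut (so a half turn about z gives the same grasp; the last joint's range is limited). The gripper opens to 85 mm and grips with 20 to 120 N. Pads are 22 mm wide; open, the fingers measure 114 mm over their backs; the gripper's body (76 mm by 85 mm) begins 54 mm behind the grasp point. The pads swing forward as they close: fully open they stand 13 mm farther back than shut.
Start: joints at [1.18, 0.053, 1.613, -0, 1.476, -0.119], TCP at [0.168, 0.602, 0.231] pointing down, gripper open.
Joint ranges: [-3.01, 3.01], [-1.01, 2.22], [0.06, 2.58], [-1.02, 4.17], [0.09, 2.62], [-3.14, 3.14]. Speed limits (rad/s): [2.57, 2.57, 3.14, 3.14, 3.14, 3.14].

INTERFACE

Orientations are given as a unit quaternion [w, x, y, z].
In Python, from plant import state, grab_frame, camera_params, job_done, boxes_of gives the robot as it stands.
- The arm moves only by the tool step_arm, never from a script. Its argument "steps" is a list of rows, each a list of 4 numbers: the shift along the tool's x, y, z in mm, then the turn about the tool's z in degrees. A call has 1 to 8 rows; each row shifts and turns the pose as measured when the row begins, along the tool's axes as they then stand; what a row does not reach is not made up. A row lasts 1/10 s, in which the tool goes at most 50 mm and 8.59 degrees, less where a joint would pass 70% of its speed; a pose out of reach is approached as far as the arm can. A call is refused whole if a number of a shift passes 50 or a number of a turn 8.59, either way. A call with a gripper value outside its range is refused whole. "claw" is the opening in per cent of the stroke, from 0 (shut) to 100 (fully open), set as the call begins (left out, the last holds). The fingers move at their own pace and stop on an object; the grip force is fixed at half the most. Time passes only in rows, so rows that do not move let the fingers close. It gives the time, the measured TCP pose, the force and the opening at its end, in the units of the state.
- state(): the state, without advancing time (a new reading comes with each control period).
- grab_frame(name): name is "scene" or "top" or "wrist"; returns (picture, depth): 480x640x3 uint8, red, green, blue; 480x640 float32, m along the optical axis (not along the pixel's ray), 0 where there is no reading.
- camera_params(name): a dict with "mtx" (3x3 intrinsics, pixels), "extrinsics" (4x4, takes a point from camera to world coordinates); the wrist camera has in their place "T_tool_cam" (4x4, takes a point from camera to tool coordinates, whose origin is the TCP and whose axes are the flange's). Camera axes: x right, y down, z forward; pixel columns grow to the right and rows downward; lengths in m; the calibration is good to about 2 mm. A picture is of the moment at which its call begins: read the wrist's pose just before it. camera_params takes no time and is no camera call.
- job_done(): hands the job in, once; it reports no verdict.
Trained networks look in the newest picture that a camera, given by its name, has taken for a name from the list of things; names that differ only in an ending like _2 or _b are one class to them, and where a whole thing is asked for, a point or a joint stands for the part that bears it (a point fixed in the world has none). Each returns a list of dicts, best first, with "p" (0 to 1); they miss things now and then, are a little off and sometimes report something else, mostly with a low value. They report only what shows in the picture. A call takes as long as a camera call. They do not tell look-alikes from the thing itself.
- boxes_of(camera, label): "box" ([left, top, width, height] in pixels, round what is visible of it).
The state is a dict: "time": time; "joint_pos": joint angles; "joint_vel": joint speeds; "joint_efforts": joint torques, N m; "tool_pos": TCP position; "tool_rot": TCP orientation; "contact_force": force on the tool from outside, world axes, zero at the start; "ft_torque": the same for the moment, N m; "gripper_width": opening from 0.0 (shut) to 1.0 (fully open).
Only numpy, scipy, OpenCV 4.12 (cv2) and the standard library are available. Lean on these libraries where they do the work, as an engineer would, in place of code of your own. Each camera call takes 0.05 s, during which the arm holds its last target. There are 200 camera calls.

## Working session

There is one attempt and no reset: what is moved stays moved. The work goes in short steps, Python scripts to look and compute and a tool call to move; the robot and the scene stay as the last step left them, time stands still between calls to the robot, and variables do not carry over. Pictures are saved under pics/ and viewed, about 8 in all and at most 12, crops included, and the job is handed in when it is done.

Besides the shell and the picture viewer there is one more tool, called as a command line: name --pt "numbers of a row" for each row, then --argument value for the rest. step_arm: Moves the arm, as the interface text tells. Its arguments: {"type":"object","properties":{"steps":{"type":"array"},"claw":{"type":"number"}},"required":["steps"]}

```bash
mkdir -p pics; ls; cat > h.py <<'E'
import numpy as np, cv2
from plant import *
def look(cam,fn=None):
    s=state(); im,d=grab_frame(cam); p=camera_params(cam); K=np.array(p["mtx"])
    if "extrinsics" in p: T=np.array(p["extrinsics"])
    else:
        from scipy.spatial.transform import Rotation as R
        q=s["tool_rot"]; W=np.eye(4); W[:3,:3]=R.from_quat([q[1],q[2],q[3],q[0]]).as_matrix(); W[:3,3]=s["tool_pos"]
        T=W@np.array(p["T_tool_cam"])
    if fn: cv2.imwrite(fn,im[...,::-1])
    v,u=np.mgrid[:480,:640]
    P=np.stack([(u-K[0,2])/K[0,0]*d,(v-K[1,2])/K[1,1]*d,d],-1)@T[:3,:3].T+T[:3,3]
    P[d==0]=np.nan
    return im,d,P,K,T
E
python3 - <<'E'
from h import *
np.set_printoptions(precision=3,suppress=True)
s=state();print({k:np.round(v,3) for k,v in s.items()})
for c in ("scene","top"):
    im,d,P,K,T=look(c,f"pics/{c}0.png"); np.savez(f"{c}0.npz",im=im,P=P)
    print(c,K[0,0],T)
    for l in ("artic","rest","plate0","bottle","cup","case","press_pad"):
        for b in boxes_of(c,l):
            x,y,w,h=b["box"];print(l,np.round(b["box"]),round(b["p"],2),P[min(479,int(y+h/2)),min(639,int(x+w/2))])
E
```

```text
pics
{'time': np.float64(0.0), 'joint_pos': array([ 1.18 ,  0.053,  1.614, -0.   ,  1.476, -0.119]), 'joint_vel': array([-0.001,  0.002, -0.001, -0.001, -0.001,  0.002]), 'joint_efforts': array([ -0.002, -39.37 , -37.017,  -0.   ,   0.007,   0.   ]), 'tool_pos': array([0.168, 0.601, 0.23 ]), 'tool_rot': array([-0.   ,  0.135,  0.991, -0.001]), 'contact_force': array([ 0.394,  0.234, -0.441]), 'ft_torque': array([ 0.022, -0.031,  0.02 ]), 'gripper_width': np.float64(1.004)}
scene 575.5481963655988 [[-0.757  0.5   -0.42   1.063]
 [ 0.653  0.585 -0.48   0.596]
 [ 0.006 -0.638 -0.77   0.995]
 [ 0.     0.     0.     1.   ]]
artic [370. 329.  62.  94.] 0.96 [0.643 0.332 0.084]
artic [301. 236.  98.  96.] 0.93 [0.571 0.12  0.069]
artic [349. 173.  65.  69.] 0.87 [0.363 0.002 0.057]
rest [320. 243.  20.  21.] 0.49 [0.548 0.036 0.07 ]
plate0 [270. 180.  22.  14.] 0.82 [ 0.467 -0.239  0.011]
plate0 [303. 211.  20.  20.] 0.7 [ 0.48  -0.099  0.009]
plate0 [214. 203.  19.  13.] 0.64 [ 0.618 -0.265  0.011]
bottle [195. 258.  40.  79.] 0.88 [0.813 0.016 0.133]
bottle [258. 229.  21.  18.] 0.51 [ 0.
[... 690 characters left out ...]
] 0.88 [0.537 0.026 0.069]
plate0 [392. 229.  28.  27.] 0.97 [ 0.585 -0.131  0.01 ]
plate0 [449. 298.  27.  21.] 0.95 [ 0.461 -0.242  0.008]
plate0 [377. 290.  27.  20.] 0.91 [ 0.472 -0.101  0.008]
plate0 [464. 221.  25.  25.] 0.75 [ 0.609 -0.268  0.013]
plate0 [331.  86.  39.  65.] 0.23 [ 0.784 -0.007  0.139]
bottle [331.  88.  40.  65.] 0.76 [ 0.783 -0.009  0.133]
case [172. 321.  86.  42.] 0.87 [0.374 0.225 0.038]
case [212. 206. 135.  80.] 0.67 [0.554 0.114 0.069]
case [378. 288.  26.  23.] 0.2 [ 0.472 -0.103  0.01 ]
press_pad [142. 186.  62.  39.] 0.89 [0.62  0.317 0.084]
press_pad [306. 348.  74.  30.] 0.66 [ 0.348 -0.012  0.095]
press_pad [213. 203.  42.  55.] 0.62 [0.558 0.181 0.173]
```

View pics/top0.png

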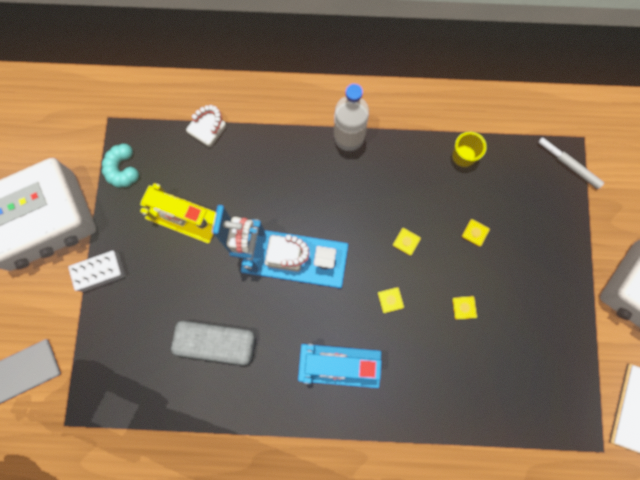

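View pics/scene0.png

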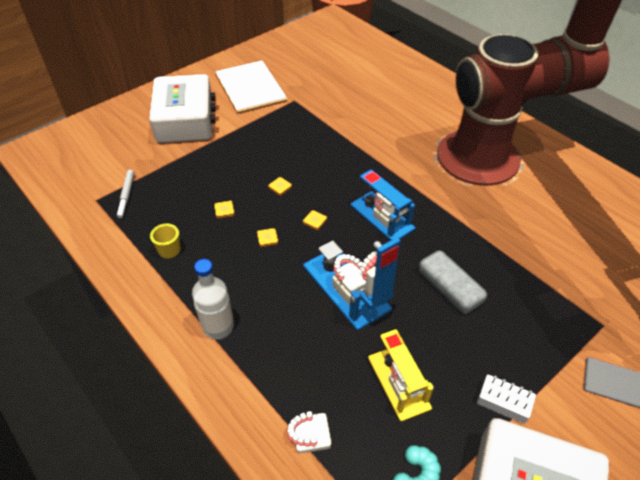

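The top view shows three articulator-like things: a yellow one at (180,213), a small shut blue one at (340,366), and a larger open blue one at (295,255). There are four amber plates at (407,241), (476,232), (391,300) and (465,308). By the description I choose the blue one at (295,255), and I'll check it in a close crop and measure it.

```bash
cat > m.py <<'E'
from h import *
def rect(pts):
    (c,(w,h),a)=cv2.minAreaRect((pts*1000).astype(np.float32)); return np.round(c,1),np.round((w,h),1),round(a,1)
def plates(im,P,zlo=.004,zhi=.02):
    hsv=cv2.cvtColor(im,cv2.COLOR_RGB2HSV)
    m=((hsv[...,0]>18)&(hsv[...,0]<34)&(hsv[...,1]>150)&(hsv[...,2]>120)&(P[...,2]>zlo)&(P[...,2]<zhi)).astype(np.uint8)
    n,lab,st,_=cv2.connectedComponentsWithStats(m)
    for i in range(1,n):
        if st[i,4]>60:
            q=P[lab==i]; print("plate",st[i,:5],"z",np.round(np.percentile(q[:,2],[10,50,90])*1000,1),rect(q[:,:2]),np.round(np.median(q[:,:2],0)*1000,1))
E
python3 - <<'E'
from m import *
for c in ("scene","top"):
    D=np.load(f"{c}0.npz"); im,P=D["im"],D["P"]; print(c); plates(im,P)
    hsv=cv2.cvtColor(im,cv2.COLOR_RGB2HSV)
    near=np.hypot(P[...,0]-.55,P[...,1]-.11)<.16
    bl=(hsv[...,0]>95)&(hsv[...,0]<115)&(hsv[...,1]>150)&near
    b=bl&(P[...,2]>.007)&(P[...,2]<.017); print("base",b.sum(),rect(P[b][:,:2]))
    r=(hsv[...,1]<60)&(hsv[...,2]>90)&(np.hypot(P[...,0]-.54,P[...,1]-.03)<.04)&(P[...,2]>.05)
    print("rest",r.sum(),np.percentile(P[r][:,2],[5,25,50,75,95]).round(4),rect(P[r][:,:2]),np.median(P[r],0).round(4))
    k=(im.max(-1)<50)&(abs(P[...,2])<.02); print("desk z near", np.nanmedian(P[k&(np.hypot(P[...,0]-.54,P[...,1]+.05)<.05)][:,2]))
    rd=((hsv[...,0]<6)|(hsv[...,0]>174))&(hsv[...,1]>170)&near&(P[...,2]>.1); print("pad",rd.sum(),np.nanmean(P[rd],0).round(4))
im=np.load("scene0.npz")["im"]; cv2.imwrite("pics/crop1.png",cv2.resize(im[215:345,285:435],None,fx=4,fy=4,interpolation=cv2.INTER_CUBIC)[...,::-1])
E
```

```text
scene
plate [268 177  23  17 198] z [ 7.  10.  12.6] (array([ 465.2, -243.9]), array([43.5, 42.3]), 5.3) [ 466.  -243.5]
plate [215 201  19  15 207] z [ 7.4  9.9 12.1] (array([ 614.1, -268.7]), array([43.5, 39.8]), 62.4) [ 615.4 -266.4]
plate [303 210  23  18 228] z [ 6.6  9.6 12.7] (array([ 473.6, -103. ]), array([45.7, 44.4]), 23.7) [ 475.1 -101.2]
plate [257 229  20  16 234] z [ 7.  10.  12.2] (array([ 590.2, -131.7]), array([46.2, 40. ]), 62.0) [ 591.2 -130. ]
plate [158 236  16   7  62] z [ 8.4 14.4 18.9] (array([ 771.3, -268.1]), array([11.7, 34.3]), 73.1) [ 771.  -268.5]
plate [ 368  350   64   71 1108] z [ 6.8  9.5 12.2] (array([620.3, 315.8]), array([141.4,  66.5]), 71.4) [635.4 329.9]
base 1363 (array([547.7,  87.5]), array([201.9,  92.3]), 83.6)
rest 301 [0.0652 0.0679 0.0695 0.0713 0.0816] (array([541.6,  38.3]), array([62.6, 38. ]), 83.2) [0.5426 0.0332 0.0695]
desk z near 0.0009457093120450732
pad 194 [0.5591 0.1998 0.2219]
top
plate [457 141  20  17 166] z [ 4.6  7.8 17. ] (array([ 785.5, -251.2]), array([41.8, 25.6]), 69.3) [ 787.3 -254. ]
plate [145 206  70  37 781] 
[... 152 characters left out ...]
6.6]), array([40. , 42.3]), 62.7) [ 611.5 -266.3]
plate [393 228  27  27 370] z [ 7.1  9.4 11.7] (array([ 588.4, -130.5]), array([39.8, 42.3]), 61.7) [ 587.6 -129.1]
plate [378 288  25  24 371] z [ 7.3  9.5 12. ] (array([ 470.8, -101.2]), array([39. , 40.3]), 16.8) [ 470.3 -100.9]
plate [452 296  24  23 423] z [ 6.6  9.3 12.1] (array([ 462.8, -243.1]), array([40.1, 40.5]), 7.3) [ 462.8 -242.2]
base 1341 (array([544.6,  87.8]), array([197.2,  88.4]), 83.7)
rest 452 [0.0656 0.0675 0.0689 0.0705 0.0817] (array([540.1,  40.6]), array([58.3, 36.3]), 83.7) [0.5393 0.033  0.0689]
desk z near nan
pad 0 [nan nan nan]
  return np.nanmean(a, axis, out=out, keepdims=keepdims)
<stdin>:11: RuntimeWarning: Mean of empty slice
```

View pics/crop1.png

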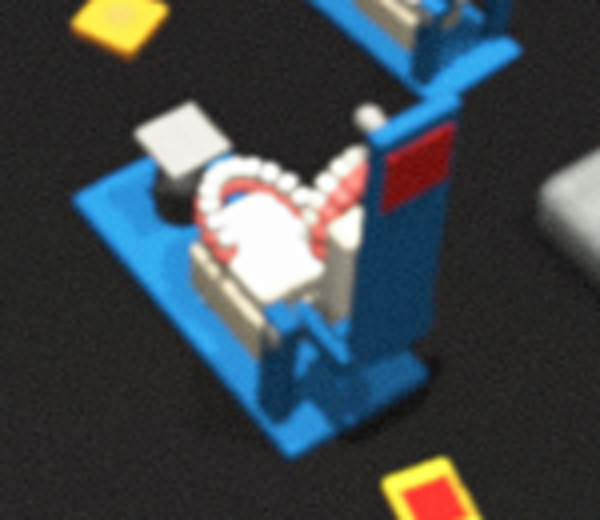

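The crop confirms it. The large blue articulator is open and has a light table at top (325,257). Its base measures 200 x 90 mm, and the table top is about 69 mm high, so the gap is about 16 mm and needs 2 plates. Next is a move planner.

```bash
cat > pl.py <<'E'
import sys
from h import *
def cur():
    s=state(); w,x,y,z=s["tool_rot"]; p=np.array(s["tool_pos"])
    tx=np.array([1-2*(y*y+z*z),2*(x*y+w*z)]); ty=np.array([2*(x*y-w*z),1-2*(x*x+z*z)])
    return s,p,np.degrees(np.arctan2(ty[1],ty[0]))
def plan(tgt,yaw=None,step=40):
    """tgt in mm, yaw = world angle of the tool y axis (deg); prints tool rows"""
    s,p,a=cur(); p=p*1000; yaw=a if yaw is None else yaw
    da=(yaw-a+90)%180-90; d=np.array(tgt,float)-p
    n=max(1,int(np.ceil(max(np.linalg.norm(d)/step,abs(da)/8)))) 
    rows=[]
    for i in range(n):
        b=np.radians(a+da*i/n); ty=np.array([np.cos(b),np.sin(b)]); tx=np.array([-np.sin(b),np.cos(b)])*(1)
        # z down: x = y cross z
        tx=np.array([-ty[1],ty[0]])
        e=d/n; rows.append([round(float(e[:2]@tx)),round(float(e[:2]@ty)),round(float(-e[2])),round(float(-da/n),1)])
    print("at",p.round(1),"yaw",round(a,1),"t",round(float(s["time"]),1),"F",np.round(s["contact_force"],1),"w",round(float(s["gripper_width"]),2))
    for i in range(0,n,8): print(rows[i:i+8])
if __name__=="__main__":
    v=[float(t) for t in sys.argv[1:]]
    plan(v[:3],v[3] if len(v)>3 else None,v[4] if len(v)>4 else 40)
E
python3 pl.py 471 -101 250 17
```

```text
at [167.8 602.  231.3] yaw 74.4 t 0.8 F [0.1 0.8 0.5] w 1.0
[[-24, -30, -1, 2.9], [-26, -29, -1, 2.9], [-27, -27, -1, 2.9], [-28, -26, -1, 2.9], [-29, -24, -1, 2.9], [-31, -23, -1, 2.9], [-32, -21, -1, 2.9], [-33, -20, -1, 2.9]]
[[-34, -18, -1, 2.9], [-35, -16, -1, 2.9], [-35, -15, -1, 2.9], [-36, -13, -1, 2.9], [-37, -11, -1, 2.9], [-37, -9, -1, 2.9], [-38, -7, -1, 2.9], [-38, -5, -1, 2.9]]
[[-38, -3, -1, 2.9], [-38, -2, -1, 2.9], [-38, 0, -1, 2.9], [-38, 2, -1, 2.9]]
```

step_arm --pt "-24 -30 -1 2.9" --pt "-26 -29 -1 2.9" --pt "-27 -27 -1 2.9" --pt "-28 -26 -1 2.9" --pt "-29 -24 -1 2.9" --pt "-31 -23 -1 2.9" --pt "-32 -21 -1 2.9" --pt "-33 -20 -1 2.9" --claw 100

```text
time: 1.6
tool_pos: [0.2895, 0.3131, 0.2391]
tool_rot: [0.001, 0.335, 0.942, 0.001]
contact_force: [1.7, 0.1, 0.2]
gripper_width: 0.998
```

step_arm --pt "-34 -18 -1 2.9" --pt "-35 -16 -1 2.9" --pt "-35 -15 -1 2.9" --pt "-36 -13 -1 2.9" --pt "-37 -11 -1 2.9" --pt "-37 -9 -1 2.9" --pt "-38 -7 -1 2.9" --pt "-38 -5 -1 2.9"

```text
time: 2.4
tool_pos: [0.4087, 0.0171, 0.2501]
tool_rot: [0.004, 0.525, 0.851, 0.004]
contact_force: [1.0, 0.4, -0.4]
gripper_width: 1.002
```

```bash
python3 pl.py 471 -101 250 17
```

```text
at [408.7  17.1 250.1] yaw 26.7 t 2.4 F [ 1.   0.4 -0.4] w 1.0
[[-33, 1, 0, 2.4], [-33, 2, 0, 2.4], [-33, 3, 0, 2.4], [-33, 5, 0, 2.4]]
```

step_arm --pt "-33 1 0 2.4" --pt "-33 2 0 2.4" --pt "-33 3 0 2.4" --pt "-33 5 0 2.4" --pt "0 0 0 0"

```text
time: 2.9
tool_pos: [0.4727, -0.1101, 0.252]
tool_rot: [0.006, 0.6, 0.8, 0.005]
contact_force: [-0.6, 0.9, 0.2]
gripper_width: 1.001
```

```bash
python3 - <<'E'
from m import *
im,d,P,K,T=look("wrist","pics/w1.png"); print(T.round(3)); plates(im,P)
E
python3 pl.py 471 -101 100 17
```

```text
[[ 0.96   0.264  0.09   0.452]
 [ 0.279 -0.925 -0.258 -0.045]
 [ 0.015  0.272 -0.962  0.394]
 [ 0.     0.     0.     1.   ]]
plate [303 178  35  34 721] z [ 8.6  9.6 10.7] (array([ 471.4, -103.1]), array([39.6, 37.7]), 17.1) [ 472.9 -108. ]
plate [266 284  33  33 473] z [ 8.6  9.5 10.4] (array([ 462.7, -244.4]), array([39.7, 39.9]), 7.0) [ 456.7 -250.4]
plate [368 326  41  32 169] z [ 7.9  9.4 10.3] (array([ 611.3, -267.6]), array([40.7, 37.9]), 59.7) [ 598.2 -260.3]
at [ 472.1 -108.7  251.9] yaw 16.3 t 3.0 F [-0.   0.7  0.7] w 1.0
[[2, 0, 38, -0.2], [2, 0, 38, -0.2], [2, 0, 38, -0.2], [2, 0, 38, -0.2]]
```

View pics/w1.png

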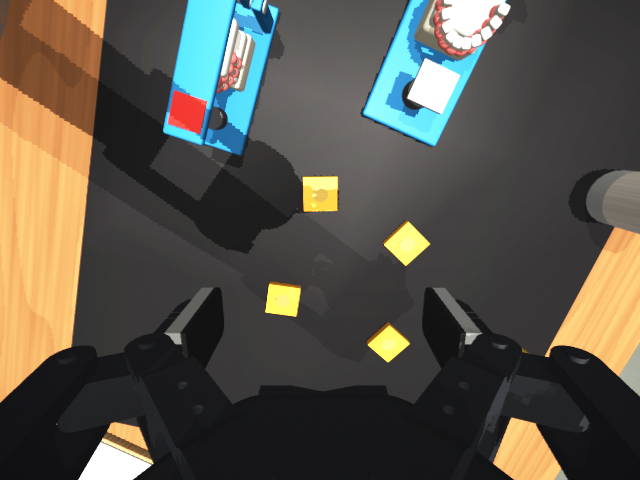

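The wrist view shows plate A at (320,194), the other plates, and the target table as a white square at (434,86). I'll descend on plate A.

step_arm --pt "2 0 44 -0.2" --pt "2 0 44 -0.2" --pt "2 0 44 -0.2" --pt "1 0 44 0" --pt "0 0 30 0" --pt "0 0 20 0" --pt "0 0 0 0" --claw 80

```text
time: 3.65
tool_pos: [0.4745, -0.0955, 0.0231]
tool_rot: [0.009, 0.592, 0.806, 0.008]
contact_force: [-0.2, -0.6, -0.3]
gripper_width: 0.797
```

```bash
python3 pl.py 471 -102.5 -1 17 10
```

```text
at [474.5 -95.5  23.1] yaw 17.4 t 3.6 F [-0.2 -0.6 -0.3] w 0.8
[[-2, -2, 8, 0.1], [-2, -2, 8, 0.1], [-2, -2, 8, 0.1]]
```

step_arm --pt "-2 -2 8 0" --pt "-2 -2 8 0" --pt "-2 -2 7 0" --pt "0 0 0 0"

```text
time: 4.05
tool_pos: [0.4734, -0.1031, 0.0026]
tool_rot: [0.012, 0.591, 0.807, 0.009]
contact_force: [0.1, -0.0, 0.3]
gripper_width: 0.8
```

```bash
python3 pl.py 471 -102.5 -1 17 10
```

```text
at [ 473.4 -103.1    2.6] yaw 17.6 t 4.0 F [ 0.1 -0.   0.3] w 0.8
[[1, -2, 4, 0.6]]
```

step_arm --pt "1 -2 4 0"

```text
time: 4.15
tool_pos: [0.4726, -0.1034, -0.0003]
tool_rot: [0.014, 0.591, 0.807, 0.009]
contact_force: [-0.7, -0.6, 0.3]
gripper_width: 0.799
```

step_arm --pt "0 0 0 0" --pt "0 0 0 0" --pt "0 0 0 0" --pt "0 0 0 0" --pt "0 0 0 0" --pt "0 0 0 0" --claw 0

```text
time: 4.75
tool_pos: [0.4733, -0.1039, 0.0007]
tool_rot: [0.014, 0.591, 0.807, 0.009]
contact_force: [0.6, -1.0, 0.1]
gripper_width: 0.446
```

step_arm --pt "0 0 -20 0" --pt "0 0 -45 0" --pt "0 0 -45 0" --pt "0 0 -45 0" --pt "0 0 -20 0" --pt "0 0 0 0"

```text
time: 5.35
tool_pos: [0.4645, -0.1024, 0.1788]
tool_rot: [0.011, 0.591, 0.807, 0.008]
contact_force: [0.8, -0.3, 0.1]
gripper_width: 0.447
```

```bash
cat > rest.py <<'E'
from m import *
im,d,P,K,T=look("wrist","pics/w_rest.png")
hsv=cv2.cvtColor(im,cv2.COLOR_RGB2HSV)
near=np.hypot(P[...,0]-.546,P[...,1]-.088)<.16
b=(hsv[...,0]>90)&(hsv[...,0]<115)&(hsv[...,1]>150)&near&(P[...,2]>.007)&(P[...,2]<.017); print("base",b.sum(),rect(P[b][:,:2]))
r=(hsv[...,1]<70)&(hsv[...,2]>90)&(np.hypot(P[...,0]-.54,P[...,1]-.028)<.035)&(P[...,2]>.05)&(P[...,2]<.076)
n,lab,st,_=cv2.connectedComponentsWithStats(r.astype(np.uint8)); i=1+np.argmax(st[1:,4]) if n>1 else 0
q=P[lab==i]; print("rest",st[i],np.percentile(q[:,2],[5,50,95]).round(4),rect(q[:,:2]))
plates(im,P,.004,.4)
E
python3 rest.py; python3 pl.py 539.5 28 200 -6.3
```

```text
base 4233 (array([540.3,  42.2]), array([108.4,  89.6]), 83.5)
rest [ 441   53   70   71 2822] [0.0674 0.0687 0.0699] (array([539.,  28.]), array([36.2, 36.6]), 83.8)
plate [ 277  256   93   86 6250] z [187.4 188.1 188.9] (array([ 480.1, -158.5]), array([ 40.2, 160.8]), 15.5) [463.1 -98.2]
plate [282 341  13  17  96] z [ 8.7  9.6 10.2] (array([ 479.8, -251.6]), array([11.1, 19.1]), 56.8) [ 477.9 -250.9]
at [ 463.9 -102.2  177.3] yaw 17.6 t 5.4 F [ 0.9  0.5 -0.7] w 0.44
[[25, 28, -6, 6.0], [28, 25, -6, 6.0], [31, 22, -6, 6.0], [33, 19, -6, 6.0]]
```

step_arm --pt "25 28 -3 6.0" --pt "28 25 -3 6.0" --pt "31 22 -3 6.0" --pt "33 19 -3 6.0" --pt "0 0 0 0"

```text
time: 5.9
tool_pos: [0.5379, 0.0319, 0.1788]
tool_rot: [0.002, 0.753, 0.658, 0.004]
contact_force: [-0.0, -0.6, -0.2]
gripper_width: 0.445
```

```bash
python3 pl.py 539 28 90 -6.3
```

```text
at [537.9  31.9 178.8] yaw -7.7 t 5.9 F [-0.  -0.6 -0.2] w 0.45
[[-1, 1, 30, -0.5], [-1, 1, 30, -0.5], [-1, 1, 30, -0.5]]
```

step_arm --pt "-1 0 30 -0.5" --pt "-1 0 30 -0.5" --pt "-1 0 28 -0.5" --pt "0 0 0 0"

```text
time: 6.3
tool_pos: [0.5328, 0.03, 0.0788]
tool_rot: [-0.003, 0.743, 0.67, -0.001]
contact_force: [-0.1, 0.3, -1.5]
gripper_width: 0.449
```

```bash
python3 pl.py 539 28 70 -6.3 8;python3 - <<'E'
from m import *
im,d,P,K,T=look("wrist"); plates(im,P,.05,.3)
E
```

```text
at [532.8  30.   78.8] yaw -5.9 t 6.3 F [-0.1  0.3 -1.5] w 0.45
[[-1, 3, 4, 0.2], [-1, 3, 4, 0.2]]
plate [341 256  29  21 445] z [87.  87.8 88.4] (array([548.5,  45.3]), array([ 9.5, 12. ]), 87.3) [549.8  46.2]
plate [304 282  38  18 405] z [87.7 88.5 89.3] (array([533.6,  35.9]), array([ 8.4, 16. ]), 80.3) [533.9  35.6]
```

step_arm --pt "-1 3 4 0" --pt "-1 3 3 0" --pt "0 0 0 0"

```text
time: 6.65
tool_pos: [0.5418, 0.0264, 0.0757]
tool_rot: [-0.0, 0.743, 0.669, 0.002]
contact_force: [-0.1, 0.1, -0.8]
gripper_width: 0.444
```

```bash
python3 pl.py 539 28 69 -6.3 8
```

```text
at [541.8  26.4  75.7] yaw -5.9 t 6.7 F [-0.1  0.1 -0.8] w 0.44
[[1, -3, 7, 0.4]]
```

step_arm --pt "1 -2 4 0" --pt "0 0 3 0" --pt "0 0 0 0"

```text
time: 6.95
tool_pos: [0.5418, 0.0274, 0.0709]
tool_rot: [0.001, 0.743, 0.669, 0.003]
contact_force: [0.4, 0.1, -1.1]
gripper_width: 0.446
```

```bash
python3 pl.py 539 28 69 -6.3 8
```

```text
at [541.8  27.4  70.9] yaw -6.0 t 7.0 F [ 0.4  0.1 -1.1] w 0.45
[[0, -3, 2, 0.3]]
```

step_arm --pt "0 -3 2 0" --pt "0 0 0 0"

```text
time: 7.15
tool_pos: [0.5399, 0.0276, 0.0702]
tool_rot: [0.003, 0.743, 0.669, 0.004]
contact_force: [-0.5, -0.1, -0.3]
gripper_width: 0.448
```

```bash
python3 pl.py 539 28 69 -6.3 8
```

```text
at [539.9  27.6  70.2] yaw -5.9 t 7.2 F [-0.5 -0.1 -0.3] w 0.45
[[0, -1, 1, 0.4]]
```

step_arm --pt "0 0 1 0" --pt "0 0 0 0" --pt "0 0 0 0" --pt "0 0 0 0" --pt "0 0 0 0" --claw 75

```text
time: 7.65
tool_pos: [0.5392, 0.0278, 0.0688]
tool_rot: [0.002, 0.743, 0.67, 0.004]
contact_force: [-0.2, 0.7, 0.5]
gripper_width: 0.752
```

step_arm --pt "0 0 -10 0" --pt "0 0 -30 0" --pt "0 0 -45 0" --pt "0 0 -45 0" --pt "0 0 0 0"

```text
time: 8.15
tool_pos: [0.5368, 0.0276, 0.204]
tool_rot: [0.001, 0.743, 0.669, 0.003]
contact_force: [1.0, -0.1, 1.3]
gripper_width: 0.752
```

```bash
python3 - <<'E'
from m import *
im,d,P,K,T=look("wrist"); plates(im,P,.004,.15)
im,d,P,K,T=look("top"); plates(im,P,.05,.15)
E
python3 pl.py 588 -131 200 -28.5
```

```text
plate [ 302  212   47   36 1224] z [77.9 78.9 79.7] (array([539.3,  24.8]), array([29.9, 38.6]), 83.2) [536.6  21.3]
plate [359 322  42  39 798] z [ 8.7  9.6 10.5] (array([ 587.7, -131.3]), array([40.1, 40.2]), 61.9) [ 587.5 -131.8]
plate [535 395  11  18  72] z [13.8 21.9 30.4] (array([ 766.4, -224.1]), array([7. , 3.6]), 16.9) [ 765.8 -224.2]
plate [455 132  30  29 195] z [51.2 53.6 56.2] (array([ 775.8, -246.6]), array([58.9, 58.1]), 22.8) [ 778.  -250.5]
plate [ 140  183   66   42 1077] z [74.1 87.5 89.9] (array([619.7, 314.5]), array([121.8,  60.5]), 71.7) [620.7 327.2]
at [533.8  27.8 197.7] yaw -5.9 t 8.2 F [-0.8  0.  -0.1] w 0.76
[[-30, 14, 0, 4.5], [-29, 16, 0, 4.5], [-28, 19, 0, 4.5], [-26, 21, 0, 4.5], [-25, 23, 0, 4.5]]
```

step_arm --pt "-30 14 0 4.5" --pt "-29 16 0 4.5" --pt "-28 19 0 4.5" --pt "-26 21 0 4.5" --pt "-25 23 0 4.5" --pt "0 0 0 0"

```text
time: 8.85
tool_pos: [0.5832, -0.1336, 0.1847]
tool_rot: [-0.01, 0.862, 0.506, -0.007]
contact_force: [0.0, -0.3, 0.5]
gripper_width: 0.752
```

```bash
python3 pl.py 588 -131 40 -28
```

```text
at [ 583.2 -133.6  184.7] yaw -29.2 t 8.8 F [ 0.  -0.3  0.5] w 0.75
[[1, 1, 36, -0.3], [1, 1, 36, -0.3], [1, 1, 36, -0.3], [1, 1, 36, -0.3]]
```

step_arm --pt "1 1 40 -0.3" --pt "1 1 40 -0.3" --pt "1 1 40 -0.3" --pt "1 1 25 -0.3" --pt "0 0 0 0" --claw 80

```text
time: 9.35
tool_pos: [0.5802, -0.1281, 0.0285]
tool_rot: [-0.014, 0.856, 0.516, -0.01]
contact_force: [0.2, 0.2, -0.3]
gripper_width: 0.799
```

```bash
python3 pl.py 588 -131 0 -28 9
```

```text
at [ 580.2 -128.1   28.5] yaw -27.9 t 9.3 F [ 0.2  0.2 -0.3] w 0.8
[[0, 2, 7, 0.0], [0, 2, 7, 0.0], [0, 2, 7, 0.0], [0, 2, 7, 0.0]]
```

step_arm --pt "0 3 8 0" --pt "0 3 8 0" --pt "0 3 8 0" --pt "0 1 4 0" --pt "0 0 0 0"

```text
time: 9.85
tool_pos: [0.5902, -0.1323, 0.0008]
tool_rot: [-0.013, 0.856, 0.517, -0.009]
contact_force: [0.1, -0.3, 0.4]
gripper_width: 0.8
```

```bash
python3 pl.py 588 -131 0 -28 9
```

```text
at [ 590.2 -132.3    0.8] yaw -27.8 t 9.8 F [ 0.1 -0.3  0.4] w 0.8
[[0, -3, 1, 0.2]]
```

step_arm --pt "0 -3 1 0" --pt "0 0 0 0"

```text
time: 10.05
tool_pos: [0.5883, -0.1312, 0.0011]
tool_rot: [-0.012, 0.856, 0.517, -0.009]
contact_force: [-0.8, -0.3, -0.3]
gripper_width: 0.801
```

step_arm --pt "0 0 0 0" --pt "0 0 0 0" --pt "0 0 0 0" --pt "0 0 0 0" --pt "0 0 0 0" --pt "0 0 0 0" --claw 0

```text
time: 10.65
tool_pos: [0.5891, -0.1314, 0.0026]
tool_rot: [-0.011, 0.856, 0.517, -0.008]
contact_force: [0.6, 0.1, -0.2]
gripper_width: 0.445
```

step_arm --pt "0 0 -20 0" --pt "0 0 -45 0" --pt "0 0 -45 0" --pt "0 0 -45 0" --pt "0 0 -20 0" --pt "0 0 0 0"

```text
time: 11.25
tool_pos: [0.5911, -0.1327, 0.1796]
tool_rot: [-0.015, 0.856, 0.516, -0.01]
contact_force: [-0.5, 1.4, -1.0]
gripper_width: 0.442
```

```bash
python3 pl.py 539 28 175 -6.3; python3 - <<'E'
from m import *
im,d,P,K,T=look("wrist","pics/w2.png"); plates(im,P,.05,.3)
E
```

```text
at [ 591.1 -132.7  179.6] yaw -27.8 t 11.2 F [-0.5  1.4 -1. ] w 0.44
[[24, -24, 1, -4.3], [25, -22, 1, -4.3], [27, -20, 1, -4.3], [28, -18, 1, -4.3], [30, -16, 1, -4.3]]
plate [138  17  50  85 127] z [77.2 78.2 79.2] (array([549.,  19.]), array([55.2, 28.4]), 39.5) [558.6  12.4]
plate [555 212  54  64 245] z [50.6 52.6 54.3] (array([ 764. , -234.1]), array([57.7, 23.9]), 39.9) [ 757.3 -225.6]
plate [571 217  60  61 417] z [50.5 52.5 54.2] (array([ 783.1, -256.2]), array([52. , 33.1]), 41.6) [ 793.3 -266. ]
plate [ 277  259   92   82 6580] z [186.  186.7 187.5] (array([ 591.1, -132.9]), array([39.9, 39.8]), 61.8) [ 591.4 -132.3]
```

View pics/w2.png

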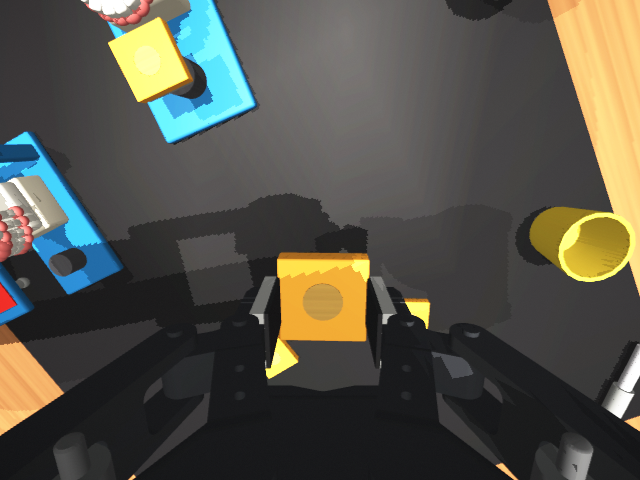

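Plate B is held centred at (323,298). Plate A sits square on the front table at (150,60). I'll measure A's centre from depth in this view.

step_arm --pt "24 -24 -2 -4.3" --pt "25 -22 -2 -4.3" --pt "27 -20 -2 -4.3"

```text
time: 11.6
tool_pos: [0.5573, -0.0367, 0.1796]
tool_rot: [-0.02, 0.792, 0.61, -0.012]
contact_force: [0.1, 1.2, -0.9]
gripper_width: 0.444
```

```bash
python3 - <<'E'
from m import *
im,d,P,K,T=look("wrist")
r=(np.hypot(P[...,0]-.539,P[...,1]-.028)<.036)&(P[...,2]>.075)&(P[...,2]<.082)
n,lab,st,_=cv2.connectedComponentsWithStats(r.astype(np.uint8)); i=1+np.argmax(st[1:,4])
print(st[i],rect(P[lab==i][:,:2]))
E
python3 pl.py 539 28 180 -6.3
```

```text
[ 250  121   65   65 3228] (array([540.1,  29.4]), array([40. , 40.2]), 84.0)
at [555.8 -32.2 179.3] yaw -14.5 t 11.7 F [ 0.1  4.5 -0.4] w 0.44
[[27, -16, 0, -4.1], [28, -14, 0, -4.1]]
```

step_arm --pt "27 -16 0 -4.1" --pt "28 -14 0 -4.1" --pt "0 0 0 0" --pt "0 0 0 0"

```text
time: 12.05
tool_pos: [0.5322, 0.0317, 0.1711]
tool_rot: [-0.029, 0.742, 0.67, -0.015]
contact_force: [0.3, 0.1, -0.8]
gripper_width: 0.443
```

```bash
python3 pl.py 539.5 28.5 100 -6.3
```

```text
at [532.2  31.7 171.1] yaw -5.9 t 12.1 F [ 0.3  0.1 -0.8] w 0.44
[[-1, 4, 36, 0.2], [-1, 4, 36, 0.2]]
```

step_arm --pt "-1 4 30 0" --pt "-1 4 30 0" --pt "0 0 0 0"

```text
time: 12.35
tool_pos: [0.5359, 0.028, 0.1064]
tool_rot: [-0.029, 0.743, 0.668, -0.017]
contact_force: [-0.9, -0.1, -0.9]
gripper_width: 0.444
```

```bash
python3 pl.py 539.5 28.5 84 -6.3 8
```

```text
at [535.9  28.  106.4] yaw -6.1 t 12.3 F [-0.9 -0.1 -0.9] w 0.44
[[0, 1, 7, 0.1], [0, 1, 7, 0.1], [0, 1, 7, 0.1]]
```

step_arm --pt "0 3 8 0" --pt "0 2 7 0" --pt "0 0 0 0"

```text
time: 12.65
tool_pos: [0.541, 0.026, 0.0908]
tool_rot: [-0.029, 0.744, 0.667, -0.017]
contact_force: [0.1, 0.4, 0.1]
gripper_width: 0.444
```

```bash
python3 pl.py 539.5 28.5 83 -6.3 8; python3 - <<'E'
from m import *
im,d,P,K,T=look("wrist"); plates(im,P,.05,.3)
E
```

```text
at [541.   26.   90.8] yaw -6.3 t 12.7 F [0.1 0.4 0.1] w 0.44
[[1, -1, 4, 0.0], [1, -1, 4, 0.0]]
plate [349 239  14  14  72] z [77.9 78.6 79.4] (array([558.2,  44.2]), array([6.4, 6.3]), 84.8) [559.   43.4]
plate [361 260   8  13  74] z [96.5 97.3 97.9] (array([561.2,  40.3]), array([5.8, 3.1]), 85.8) [561.5  41.1]
plate [304 284  39  19 363] z [97.3 98.1 98.9] (array([542.7,  30. ]), array([ 8., 17.]), 74.9) [542.8  30. ]
```

step_arm --pt "1 -1 4 0" --pt "1 0 3 0" --pt "0 0 0 0"

```text
time: 13.0
tool_pos: [0.5416, 0.0283, 0.0864]
tool_rot: [-0.027, 0.744, 0.667, -0.015]
contact_force: [0.1, -0.5, -0.9]
gripper_width: 0.443
```

```bash
python3 pl.py 539.5 28.5 82 -6.3 8
```

```text
at [541.6  28.3  86.4] yaw -6.3 t 13.0 F [ 0.1 -0.5 -0.9] w 0.44
[[0, -2, 4, 0.0]]
```

step_arm --pt "0 -2 3 0" --pt "0 0 2 0" --pt "0 0 0 0"

```text
time: 13.3
tool_pos: [0.5396, 0.0288, 0.0824]
tool_rot: [-0.027, 0.744, 0.667, -0.014]
contact_force: [-0.9, -0.4, -0.1]
gripper_width: 0.444
```

```bash
python3 pl.py 539.5 28.5 82 -6.3 8
```

```text
at [539.6  28.8  82.4] yaw -6.2 t 13.3 F [-0.9 -0.4 -0.1] w 0.44
[[0, 0, 0, 0.1]]
```

step_arm --pt "0 0 2 0" --pt "0 0 0 0"

```text
time: 13.5
tool_pos: [0.5403, 0.0288, 0.0827]
tool_rot: [-0.026, 0.744, 0.667, -0.014]
contact_force: [0.2, 0.4, -0.2]
gripper_width: 0.444
```

step_arm --pt "0 0 0 0" --pt "0 0 0 0" --pt "0 0 0 0" --pt "0 0 0 0" --pt "0 0 0 0" --claw 75

```text
time: 14.0
tool_pos: [0.5402, 0.0288, 0.082]
tool_rot: [-0.026, 0.744, 0.667, -0.014]
contact_force: [0.8, -0.4, -0.1]
gripper_width: 0.75
```

step_arm --pt "0 0 -10 0" --pt "0 0 -30 0" --pt "0 0 -45 0" --pt "-10 0 -45 0" --pt "-20 0 -45 0" --pt "-20 0 -30 0" --pt "-20 0 0 0" --pt "0 0 0 0"

```text
time: 14.8
tool_pos: [0.5434, -0.0469, 0.2978]
tool_rot: [-0.025, 0.744, 0.668, -0.015]
contact_force: [-0.2, -0.2, 0.1]
gripper_width: 0.749
```

```bash
cat > st.py <<'E'
from m import *
import sys
im,d,P,K,T=look("wrist",sys.argv[1])
for lo,hi in((.075,.083),(.084,.094)):
    r=(np.hypot(P[...,0]-.539,P[...,1]-.028)<.036)&(P[...,2]>lo)&(P[...,2]<hi)
    n,lab,st,_=cv2.connectedComponentsWithStats(r.astype(np.uint8))
    if n>1:
        i=1+np.argmax(st[1:,4]); q=P[lab==i]; print(lo,st[i],rect(q[:,:2]),np.percentile(q[:,2],[5,50,95]).round(4))
E
python3 st.py pics/w3.png; python3 pl.py 530 -60 300 -6.3
```

```text
0.075 [313 100  21   6  66] (array([543. ,  61.7]), array([ 4.1, 20.1]), 82.9) [0.0763 0.0809 0.0823]
0.084 [ 304  116   40   42 1650] (array([540.4,  28.3]), array([40.1, 39.7]), 84.1) [0.0875 0.0888 0.0901]
at [543.7 -46.  298.4] yaw -6.1 t 14.8 F [0.9 0.7 0.6] w 0.75
[[-15, -12, -2, 0.2]]
```

View pics/w3.png

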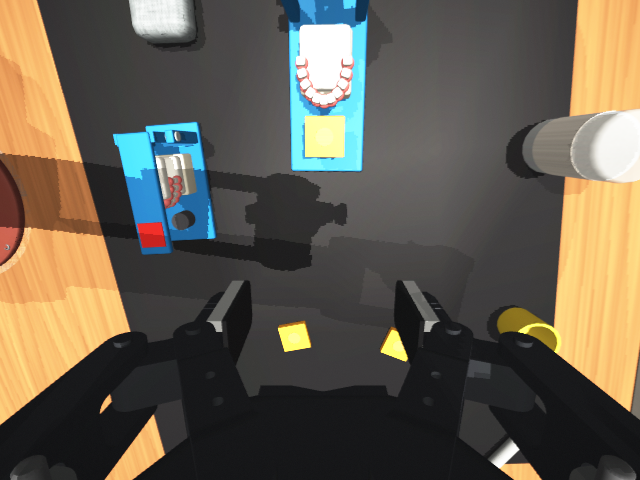

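The stack is square on the table: centre (540.4,28.3), top at 88.8 mm, visible at (325,136). Next I'll shut the fingers and go over and behind the frame.

step_arm --pt "0 0 -40 0" --pt "0 0 -40 0" --pt "35 0 0 0" --pt "40 0 0 0" --pt "40 0 0 0" --pt "40 0 0 0" --pt "40 0 0 0" --pt "40 0 0 0" --claw 0

```text
time: 15.65
tool_pos: [0.5706, 0.197, 0.3791]
tool_rot: [-0.031, 0.745, 0.667, -0.017]
contact_force: [0.3, -1.6, 0.3]
gripper_width: 0.0
```

```bash
python3 pl.py 563 241 360 -6.3
```

```text
at [570.6 197.  379.1] yaw -6.3 t 15.7 F [ 0.3 -1.6  0.3] w 0.0
[[21, -6, 10, 0.0], [21, -6, 10, 0.0]]
```

step_arm --pt "24 -5 0 0" --pt "24 -5 0 0" --pt "0 0 0 0"

```text
time: 15.95
tool_pos: [0.5627, 0.2556, 0.377]
tool_rot: [-0.033, 0.741, 0.67, -0.019]
contact_force: [0.6, -0.3, 0.1]
gripper_width: -0.003
```

```bash
cat > push.py <<'E'
import sys
from h import *
from scipy.spatial.transform import Rotation as R
def rows(pts):
    """pts: world waypoints in mm -> tool rows without turn"""
    s=state(); q=s["tool_rot"]; M=R.from_quat([q[1],q[2],q[3],q[0]]).as_matrix(); p=np.array(s["tool_pos"])*1000
    u=np.array([.110,.994]); rel=p[:2]-[545.8,87.8]
    print("at",p.round(1),"artic x,y",(rel@u).round(1),(rel@[.994,-.110]).round(1),"lean",M[:,2].round(3),"F",np.round(s["contact_force"],1),"t",round(float(s["time"]),2))
    out=[]
    for t in pts: out.append((M.T@(np.array(t)-p)).round().astype(int).tolist()+[0]); p=np.array(t)
    print(out)
def pt(x,z): return [545.8+.110*x,87.8+.994*x,z]
def tcp(th,s=133,off=11):
    th=np.radians(th); return pt(75-s*np.cos(th)+41*np.sin(th)+off*np.sin(th), 85+s*np.sin(th)+41*np.cos(th))
if __name__=="__main__":
    a=sys.argv[1]
    if a=="th": rows([tcp(float(t)) for t in sys.argv[2:]])
    else:
        v=[float(t) for t in sys.argv[2:]]; rows([pt(v[i],v[i+1]) for i in range(0,len(v),2)])
E
python3 push.py xz 152 330 152 290 152 255 152 225
```

```text
at [562.7 255.6 377. ] artic x,y 168.7 -1.7 lean [-0.073  0.024 -0.997] F [ 0.6 -0.3  0.1] t 15.95
[[-17, 5, 46, 0], [-1, 3, 40, 0], [-1, 3, 35, 0], [0, 2, 30, 0]]
```

step_arm --pt "-14 5 46 0" --pt "-1 3 40 0" --pt "-1 3 35 0" --pt "0 2 30 0" --pt "0 0 0 0"

```text
time: 16.45
tool_pos: [0.5605, 0.2436, 0.2193]
tool_rot: [-0.034, 0.74, 0.672, -0.02]
contact_force: [-0.8, 0.3, -0.7]
gripper_width: 0.001
```

```bash
python3 push.py th 90 80 70 60; python3 - <<'E'
from h import *
im,*_=look("scene"); cv2.imwrite("pics/s2.png",cv2.resize(im[120:345,250:550],None,fx=2.5,fy=2.5)[...,::-1])
E
```

```text
at [560.5 243.6 219.3] artic x,y 156.5 -2.5 lean [-0.075  0.022 -0.997] F [-0.8  0.3 -0.7] t 16.45
[[-29, 2, 1, 0], [-24, -1, -5, 0], [-25, 0, -1, 0], [-25, 0, 3, 0]]
```

View pics/s2.png

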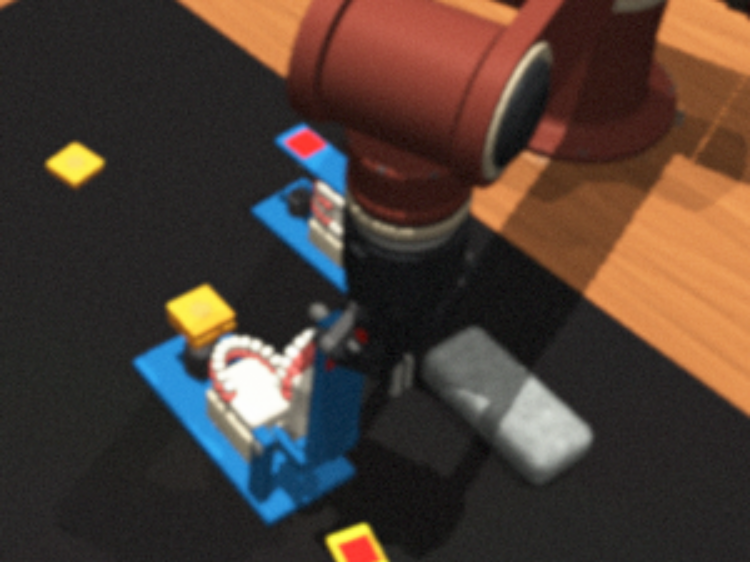

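The fingers are shut behind the frame, tips at (400,378), and the stack is intact at (200,315). Now I'll push the frame over.

step_arm --pt "-15 2 1 0" --pt "-14 1 0 0" --pt "-24 0 -4 0" --pt "-24 0 -1 0"

```text
time: 16.9
tool_pos: [0.5601, 0.1655, 0.2324]
tool_rot: [-0.031, 0.738, 0.674, -0.013]
contact_force: [0.2, 1.7, -1.3]
gripper_width: -0.004
```

```bash
python3 push.py th 70 60 50 40
```

```text
at [560.1 165.5 232.4] artic x,y 78.9 5.7 lean [-0.061  0.028 -0.998] F [ 0.2  1.7 -1.3] t 16.9
[[-1, -5, 9, 0], [-25, 0, 3, 0], [-24, 0, 7, 0], [-23, 0, 11, 0]]
```

step_arm --pt "-10 -3 9 0" --pt "-20 -2 8 0" --pt "-24 0 8 0" --pt "-20 0 11 0"

```text
time: 17.3
tool_pos: [0.5509, 0.0906, 0.205]
tool_rot: [-0.027, 0.739, 0.673, -0.003]
contact_force: [0.3, 2.5, 1.8]
gripper_width: -0.002
```

```bash
python3 push.py th 40 32 24 16 8 4; python3 - <<'E'
from h import *
im,*_=look("scene"); cv2.imwrite("pics/s3.png",cv2.resize(im[120:345,250:550],None,fx=2.5,fy=2.5)[...,::-1])
E
```

```text
at [550.9  90.6 205. ] artic x,y 3.4 4.7 lean [-0.04   0.036 -0.999] F [0.3 2.5 1.8] t 17.3
[[3, -5, 3, 0], [-17, 0, 11, 0], [-16, 0, 13, 0], [-14, 0, 15, 0], [-11, 1, 17, 0], [-5, 0, 9, 0]]
```

View pics/s3.png

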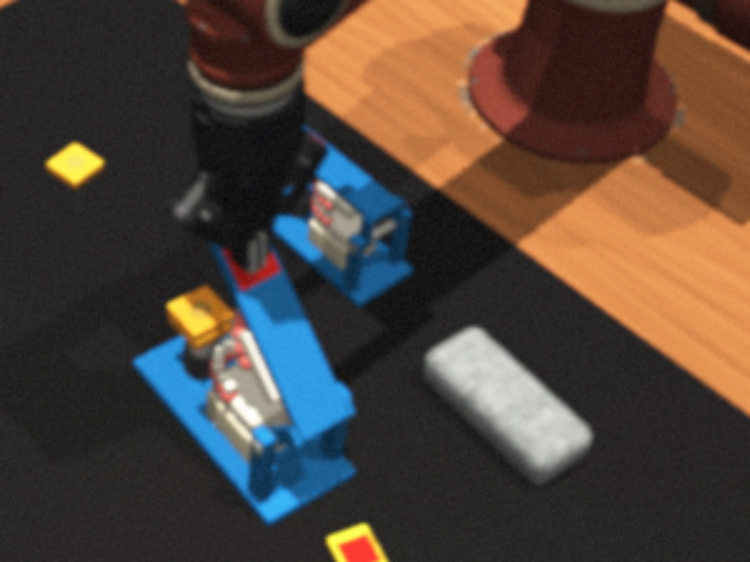

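The fingertips are on the red pad (250,265), with the frame about 40° open. I'll keep closing it.

step_arm --pt "-14 -3 12 0" --pt "-16 0 14 0" --pt "-14 0 15 0" --pt "-10 0 12 0"

```text
time: 17.75
tool_pos: [0.5426, 0.0352, 0.1516]
tool_rot: [-0.024, 0.74, 0.672, 0.001]
contact_force: [0.3, 1.1, 2.9]
gripper_width: 0.003
```

```bash
python3 push.py xz -52 140 -58 132 -60 128
```

```text
at [542.6  35.2 151.6] artic x,y -52.7 2.6 lean [-0.03   0.037 -0.999] F [0.3 1.1 2.9] t 17.75
[[0, -2, 12, 0], [-6, 0, 8, 0], [-2, 0, 4, 0]]
```

step_arm --pt "-3 -2 10 0" --pt "-3 0 7 0" --pt "0 0 4 0"

```text
time: 18.05
tool_pos: [0.5398, 0.0271, 0.1287]
tool_rot: [-0.022, 0.741, 0.672, 0.0]
contact_force: [-4.3, -2.9, 21.5]
gripper_width: -0.002
```

```bash
python3 push.py xz -60 128
```

```text
at [539.8  27.1 128.7] artic x,y -61.0 0.7 lean [-0.03   0.033 -0.999] F [-4.3 -2.9 21.5] t 18.05
[[1, -1, 1, 0]]
```

step_arm --pt "0 0 4 0" --pt "0 0 4 0" --pt "0 0 4 0"

```text
time: 18.35
tool_pos: [0.5402, 0.0269, 0.1285]
tool_rot: [-0.023, 0.74, 0.672, -0.002]
contact_force: [-11.3, -0.5, 22.2]
gripper_width: -0.0
```

```bash
python3 push.py xz -60 128; python3 - <<'E'
from m import *
for c in("scene","top"):
    im,d,P,K,T=look(c)
    if c=="scene": cv2.imwrite("pics/s4.png",cv2.resize(im[180:345,270:430],None,fx=3.6,fy=3.6)[...,::-1])
    hsv=cv2.cvtColor(im,cv2.COLOR_RGB2HSV); b=(hsv[...,0]>95)&(hsv[...,0]<115)&(hsv[...,1]>150)
    rel=P[...,:2]-[.5458,.0878]; u=rel@[.110,.994]; v=rel@[.994,-.110]
    m=b&(abs(v)<.02)&(P[...,2]>.11); x,z=u[m],P[...,2][m]
    k=(x<.05)&(x>-.09); print(c,k.sum(),"slope z(x)",np.polyfit(x[k],z[k],1).round(4))
print(state()["contact_force"])
E
```

```text
at [540.2  26.9 128.5] artic x,y -61.2 1.1 lean [-0.034  0.03  -0.999] F [-11.3  -0.5  22.2] t 18.35
[[1, -1, 1, 0]]
scene 731 slope z(x) [-0.0191  0.127 ]
top 584 slope z(x) [-0.0739  0.1285]
[-11.18218027  -0.50637344  21.88951244]
```

View pics/s4.png

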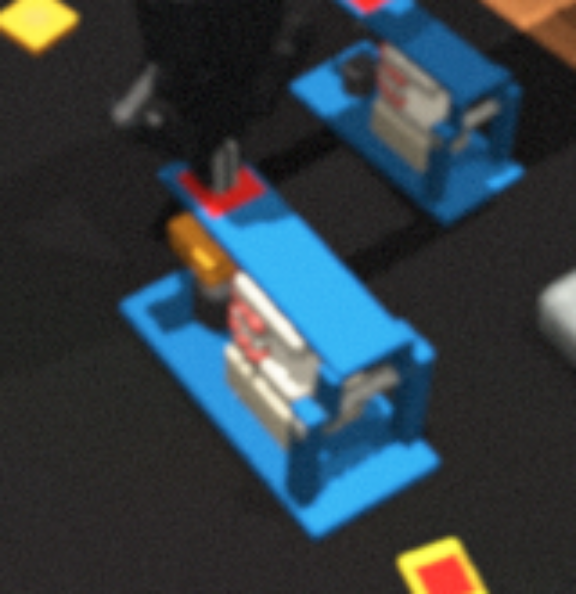

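step_arm --pt "0 -2 4 0"

```text
time: 18.55
tool_pos: [0.5399, 0.027, 0.1287]
tool_rot: [-0.021, 0.74, 0.673, -0.002]
contact_force: [-1.6, -1.1, 14.8]
gripper_width: -0.001
```

```bash
python3 - <<'E'
from h import *
for i in range(8):
    grab_frame("scene"); s=state(); print(round(float(s["time"]),2),np.round(s["contact_force"],1),np.round(np.array(s["tool_pos"])*1000,1))
E
```

```text
18.6 [-3.5 -0.1 16.8] [539.9  27.  128.6]
18.65 [-3.1 -1.3 17.2] [539.9  26.9 128.6]
18.7 [-4.8 -0.2 16.7] [539.9  26.9 128.7]
18.75 [-3.2  0.  16.7] [539.9  27.  128.6]
18.8 [-4.  -0.8 17.7] [539.9  26.9 128.7]
18.85 [-4.5 -0.2 16.3] [539.9  26.9 128.7]
18.9 [-4.5 -0.1 16.5] [539.9  26.9 128.6]
18.95 [-4.3 -1.3 16.9] [539.9  26.9 128.7]
```

```bash
python3 - <<'E'
from h import *
for c in("scene","top"):
    A=[look(c) for _ in range(12)]; im=np.mean([a[0] for a in A],0).astype(np.uint8); P=np.nanmean([a[2] for a in A],0)
    hsv=cv2.cvtColor(im,cv2.COLOR_RGB2HSV); b=(hsv[...,0]>95)&(hsv[...,0]<115)&(hsv[...,1]>150)
    rel=P[...,:2]-[.5458,.0878]; u=rel@[.110,.994]; v=rel@[.994,-.110]
    m=b&(abs(v)<.019)&(P[...,2]>.118)&(P[...,2]<.14)&(u>-.09)&(u<.06); print(c,m.sum(),"bar z(x)",np.polyfit(u[m],P[...,2][m],1).round(4))
    base=b&(abs(v)<.04)&(P[...,2]<.018)&(P[...,2]>.005)&(abs(u)<.09); print(" base z(x)",np.polyfit(u[base],P[...,2][base],1).round(4))
    a=(hsv[...,0]>10)&(hsv[...,0]<34)&(hsv[...,1]>120)&(np.hypot(u+.06,v)<.04)&(P[...,2]>.06)&(P[...,2]<.1)
    print(" amber",a.sum(), *(np.round([q.min()*1e3,q.max()*1e3],1) for q in (u[a],v[a],P[...,2][a])) if a.any() else [])
print(np.round(state()["contact_force"],1))
E
```

```text
scene 785 bar z(x) [-0.0247  0.127 ]
 base z(x) [0.001  0.0122]
 amber 200 [-79.2 -38.8] [ 4.9 23.2] [63.6 90.4]
top 679 bar z(x) [-0.0234  0.1264]
 base z(x) [-0.0001  0.0116]
 amber 3 [-74.7 -41.4] [-19.2 -18.7] [75.7 81.2]
[-3.7 -1.3 15.7]
```

```bash
python3 -c "
from plant import *
print(state()['time'],state()['contact_force']);print(job_done());print(state()['time'],state()['contact_force'])"
```

```text
20.15 [-3.72034581 -1.2946178  15.69938674]
the job is handed in; nothing more can be done
None
the job is handed in; nothing more can be done
```

The job is handed in: two amber plates are stacked on the large blue articulator's front table, and the arm is holding the frame shut on them. `job_done()` gave no verdict, so the final score is unknown to me.

- **Plate count:** the table top measured about 68.7 mm, which leaves a gap of about 16 mm, so two plates (20 mm) were enough. The stack top measured 88.8 mm, its centre about 1.5 mm from the table's centre, and it lay square.
- **Clamping:** before hand-in, pushing the pad with shut fingers showed a steady force of about 16 N. The bar sloped about 0.024 rad from shut in both fixed cameras, close to the 0.028 rad expected if the pin rests on the stack. The plates were still in place under the pin.
- **Other things:** I did not use or touch the other two plates, the bottle, the cup or the case. I did not re-measure them at the end.

**Checks that disagreed or stayed loose:**
- The fingertip height over the pad (128.6 mm) was 1–2 mm lower than expected. It was still about 2.6 mm above the level that the frame's own stop would give.
- The tool had drifted about 2.5° off vertical, leaving a side force of about 4 N.
- A single-frame slope from the top camera (0.074 rad) was noise; averaging 12 frames gave the 0.024 rad.

The clock stood at 20.15 s of the 72 s at hand-in.

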